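Run the cell drawer home and start the reading

TASK

Load the colorimeter: hold the blue release button on its sample drawer down with a fingertip and, with it still held, push the drawer all the way into the white reading head until its black plate closes the mouth, then let the button spring up so that the drawer is locked. Then press the green key on top of the head to start the reading. Only touch and push: do not force the locked drawer, lift the glass cells out of it or disturb the things standing around.

Things in the scene. Friction and masses are not known exactly. Their poses are not given: they have to be found in the camera images.
- colorimeter: the instrument, fixed to the bench: dark grey base plate 108 x 325 mm, white reading head 108 x 130 mm with its top 93 mm above the bench, sample drawer on guide rods before it. Origin on the bench. The drawer slides along the instrument's own +y axis into the head; x is across, z up. The base spans y -185 to +140 mm, the head y +5 to +135 mm
- lock_rack_mid (a point): middle of the steel toothed rack (its top edge, 31 mm above the bench, 120 mm long along the instrument's y, 9 mm wide) fixed beside the drawer on its -x side; it locks the drawer
- drawer (a joint): how far the drawer is pushed in, m: 0 fully out, 0.090 fully home at its end stop, black plate against the head. Starts at 0 to 0.04. Unlocked it slides with about 1 N and stays where it is left; let go of, the button's catch locks it in the rack every 10 mm, the last time at 0.090 with about 1 mm of play
- release_button (a joint): how far the blue button is pressed, m: 0 up (catch in the rack, drawer locked), 0.007 fully down (about 5 N; 2.5 N to start it). Beyond 0.0045 the catch is clear and the drawer runs free. Springs up when let go; where the catch meets a tooth it slips into the next gap or stays propped half down under the tooth (possible at the start too)
- button_top (a point): centre of the top face of the blue release button, 40 mm above the bench when up. The face is 36 mm (instrument x) by 26 mm (instrument y). The button moves with the drawer and stands 10 mm proud of the drawer's low white step when up, 3 mm when down
- push_face (a point): centre of the ribbed black thumb rest on the upright face just ahead of the button, by which the drawer is pushed. The face is 56 mm wide, its top 57 mm above the bench; this point is 48 mm above it and 15 mm ahead (instrument +y) of the button's centre, 2 mm from its edge. Moves with the drawer; with the drawer home it is 52 mm before the head
- read_key (a joint): how far the green key is pressed, m: 0 up, 0.005 fully down (about 4 N); springs up
- read_key_top (a point): centre of the top face of the round green key, 22 mm across, 107 mm above the bench when up, standing 9 mm above its black collar (38 mm across) on the head's top, on the -x side of the dark display
- cell_1 (a joint): how far the stoppered glass cell (grey stopper) nearer the button has been lifted from its well in the drawer, m; 0 seated
- cell_2 (a joint): the same for the cell nearer the head. Both are 12 mm square and end 71 mm above the bench, 30 and 60 mm ahead of the black plate's front face; they go into the head with the drawer
- reagent_amber_b: small amber dropper bottle, 48 mm across, 124 mm tall; stands loose, to be left alone. Origin at the centre of its underside
- lens_tissue: flat grey-green carton, 60 x 95 x 14 mm; stands loose, to be left alone. Origin at the centre of its underside
- pen_2: red and white marker pen, 135 mm long, 16 mm thick; stands loose, to be left alone. Origin at the centre of its underside
- calculator: pocket calculator, 125 x 66 x 14 mm; stands loose, to be left alone. Origin at the centre of its underside
- filter_box: black and white carton, 90 x 60 x 26 mm; stands loose, to be left alone. Origin at the centre of its underside
- beaker_100: small empty glass beaker, 53 mm across, 68 mm tall; stands loose, to be left alone. Origin at the centre of its underside

How it is judged:
On the way, in this order (a step that is already met when the one before it is completed fails the run):
1. the release button is down with the drawer fully home (within 4 mm of its stop) (value of joint drawer above 0.086 m and value of joint release_button above 0.0042 m), for 0.1 s.
2. the button is up again and the drawer locked home (value of joint drawer above 0.087 m and value of joint release_button below 0.002 m), for 0.2 s.
3. the green key is pressed (4 of its 5 mm) (all of step 2 and value of joint read_key above 0.004 m), for 0.1 s.
At the end, for the whole second after the job is handed in: the drawer is home (within 3 mm of its end stop) and locked, the release button up (within 2 mm), the green key has been pressed after that and is up again, and both cells are seated (all of step 2 and value of joint read_key below 0.0015 m and value of joint each of cell_1, cell_2 below 0.005 m); the robot touches nothing.
It fails at once if the green key is pressed before the drawer is locked home (value of joint read_key above 0.003 m and not (value of joint drawer above 0.087 m and value of joint release_button below 0.002 m)).
It fails at once if the instrument or its drawer is forced (more than 60 N) (contact force between any of the arm, the fingers and colorimeter above 60 N).
It fails at once if a glass cell is lifted out of the drawer (5 mm or more) (not (value of joint cell_1 below 0.005 m) or not (value of joint cell_2 below 0.005 m)).
It fails at once if a thing standing around is moved more than 30 mm or lifted (distance of any of reagent_amber_b, lens_tissue, pen_2, calculator, filter_box, beaker_100 from where it was at the start of the episode above 0.03 m or height (world z) of any of reagent_amber_b, lens_tissue, pen_2, calculator, filter_box, beaker_100 above 0.02 m).
It also fails if it takes over 42 s, if anything falls off the work surface, if the arm or the gripper's body presses on something with over 40 N, if the wrist force passes 120 N, or if a joint passes its speed limit or range.

ROBOT

A 7-joint arm with a two-finger parallel gripper is mounted at the origin on a cart in front of the work surface, level with it; the furniture and walls round the work are solid. World frame = base frame: x ahead of the robot, y to its left, z up, the work surface at z = 0. Lengths are in m, angles in rad, forces in N, time in s.
With the tool pointing down it reaches from about 0.425 to 0.875 m from the base axis. Payload 4.7 kg.
Tool frame: the origin (TCP) lies at the very end of the fingers, on their centre line; the grasp point (between the pads) lies 19 mm behind it; z points along the fingers, y is the line along which they close (so a half turn about z gives the same grasp; the last joint's range is limited). The gripper opens to 85 mm and grips with 20 to 120 N. Pads are 22 mm wide; open, the fingers measure 114 mm over their backs; the gripper's body (76 mm by 85 mm) begins 54 mm behind the grasp point. The pads swing forward as they close: fully open they stand 13 mm farther back than shut.
Start: joints at [1.341, 0.321, -0.07, 1.45, 0.023, 1.371, -0.057], TCP at [0.157, -0.631, 0.231] pointing down, gripper open.
Joint ranges: [-2.86, 2.86], [-0.3, 2.09], [-1.38, 1.24], [0.06, 2.45], [-1.56, 4.7], [0.09, 2.05], [-2.69, 2.69]. Speed limits (rad/s): [2.57, 2.57, 3.14, 3.14, 3.14, 3.14, 3.14].

INTERFACE

Orientations are given as a unit quaternion [x, y, z, w].
In Python, from plant import telemetry, viewer, bot gives the robot as it stands.
- The arm moves only by the tool arm_command, never from a script. Its argument "moves" is a list that holds one entry, the list of rows, each a list of 6 numbers: the shift along the tool's x, y, z in mm, then the turn, a rotation vector about the tool's x, y, z in rad. A call has 1 to 8 rows; each row is the pose to reach, as a shift and turn from the pose commanded when the call began, along the tool's axes at that moment; what a row does not reach only later rows make up. A row lasts 1/8 s, in which the tool goes at most 62.5 mm and 10.7 degrees, less where a joint would pass 70% of its speed; a pose out of reach is approached as far as the arm can. A call with a gripper value outside its range is refused whole. "claw" is the gripper's target within -1 to 1 (shut at 1, half-way at 0, fully open at -1), set as the call begins (left out, the last holds). The fingers move at their own pace and stop on an object; "squeeze" is the grip in N (left out, the last holds). Time passes only in rows, so rows that repeat a pose let the fingers close. It gives the time, the measured TCP pose, the force, the opening and the grip force at its end, in the units of the state.
- telemetry.state(): the state, without advancing time (a new reading comes with each control period).
- viewer.snapshot(name): name is "scene" or "top"; returns (picture, depth): 400x640x3 uint8, red, green, blue; 400x640 float32, m along the optical axis (not along the pixel's ray), 0 where there is no reading.
- viewer.camera_info(name): a dict with "K" (3x3 intrinsics, pixels), "dist_coeffs" ([k1, k2, p1, p2, k3] as OpenCV has them; the pictures are not rectified), "T" (4x4, takes a point from camera to world coordinates). Camera axes: x right, y up, looking along -z (the intrinsics and any distortion apply to the point x, -y, -z); pixel columns grow to the right and rows downward; lengths in m; the calibration is good to about 2 mm. A picture is of the moment at which its call begins. camera_info takes no time and is no camera call.
- bot.finish_job(): hands the job in; it is judged then, once.
The state is a dict: "time": time; "joint_pos": joint angles; "qd": joint speeds; "joint_torque": joint torques, N m; "eef_pos": TCP position; "ee_rot": TCP orientation; "force": force on the tool from outside, world axes, zero at the start; "wrist_torque": the same for the moment, N m; "finger_gap": finger opening in m; "grasp_force": force on a finger pad.
Only numpy, scipy, OpenCV 4.12 (cv2) and the standard library are available. Lean on these libraries where they do the work, as an engineer would, in place of code of your own. Each camera call takes 0.05 s, during which the arm holds its last target. There are 200 camera calls.

## Working session

There is one attempt and no reset: what is moved stays moved. The work goes in short steps, Python scripts to look and compute and a tool call to move; the robot and the scene stay as the last step left them, time stands still between calls to the robot, and variables do not carry over. Pictures are saved under pics/ and viewed, at most 10 in all, crops included, and the job is handed in when it is done.

Besides the shell and the picture viewer there is one more tool, called after ">>>" by a JSON object that holds its "fn" and its "kwargs", one argument or row to a line. arm_command: Moves the arm, as the interface text tells. Its arguments: {"type":"object","properties":{"moves":{"type":"array"},"claw":{"type":"number"},"squeeze":{"type":"number"}},"required":["moves"]}

```bash
mkdir -p pics; ls; python3 - <<'E'
from plant import telemetry, viewer
import cv2,numpy as np
for n in("scene","top"):
    p,d=viewer.snapshot(n); cv2.imwrite(f"pics/{n}0.png",p[...,::-1]); np.save(f"pics/{n}0.npy",d)
    c=viewer.camera_info(n); print(n,np.round(c["K"],1).tolist(),c["dist_coeffs"],np.round(c["T"],3).tolist())
s=telemetry.state(); print(s)
E
```

```text
pics
scene [[414.4, 0.0, 324.0], [0.0, 414.4, 202.7], [0.0, 0.0, 1.0]] [-0.05796477  0.          0.          0.          0.        ] [[-0.709, 0.41, -0.574, -0.04], [-0.705, -0.392, 0.591, 0.521], [0.017, 0.823, 0.567, 0.707], [0.0, 0.0, 0.0, 1.0]]
top [[421.8, 0.0, 320.4], [0.0, 421.8, 201.0], [0.0, 0.0, 1.0]] [-0.07084324  0.          0.          0.          0.        ] [[-0.029, 0.993, -0.112, 0.433], [-0.999, -0.027, 0.016, -0.11], [0.013, 0.112, 0.994, 1.163], [0.0, 0.0, 0.0, 1.0]]
{'time': 0.1, 'joint_pos': array([ 1.34110452,  0.32178034, -0.07009906,  1.45158451,  0.02259408,
        1.37079633, -0.05687427]), 'qd': array([ 4.37354774e-04, -1.53142006e-03,  1.24805371e-03, -2.59765109e-03,
        3.40992931e-04, -9.73287281e-04,  6.83059443e-05]), 'joint_torque': array([-3.05973408e-04, -4.94874322e+01, -3.84387150e-01, -3.15211058e+01,
        1.29373305e-02,  7.45623896e-03, -1.11040384e-05]), 'eef_pos': array([ 0.15674402, -0.63030739,  0.23029673]), 'ee_rot': array([ 9.92575439e-01,  1.21627319e-01, -1.49884348e-04, -8.77988004e-04]), 'force': array([-0.13824999, -0.04315583, -0.20648293]), 'wrist_torque': array([-7.47495496e-05,  4.16030682e-02, -1.25927954e-02]), 'grasp_force': 0.0, 'finger_gap': 0.08552598453057253}
```

View pics/scene0.png

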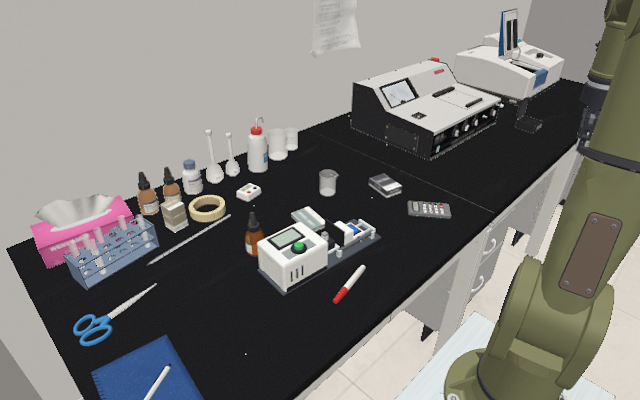

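View pics/top0.png

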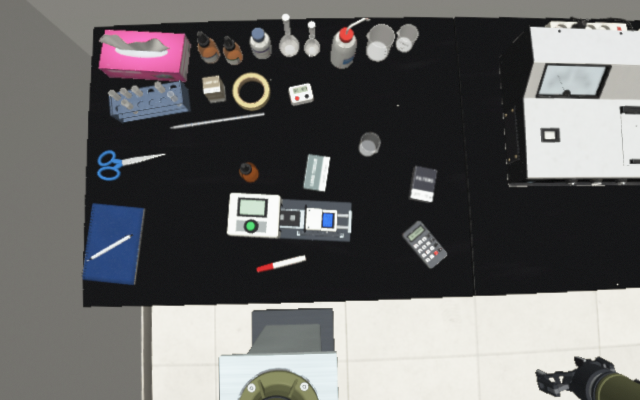

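The scene view shows the instrument at (260-380, 220-290), with the drawer to the right of the head and the pen in front. In the top view the head is at (228-282, 193-240), the green key at (251, 226), the blue button at (327, 220), the pen at (281, 264), and the gripper is far right at (560, 380).

```bash
cat > h.py <<'E'
import cv2,numpy as np
from plant import viewer,telemetry
from scipy.spatial.transform import Rotation as R
def ray(n,uv):
    c=viewer.camera_info(n); T=np.array(c["T"])
    q=cv2.undistortPoints(np.array(uv,float).reshape(-1,1,2),np.array(c["K"]),np.array(c["dist_coeffs"])).reshape(-1,2)
    d=np.c_[q[:,0],-q[:,1],-np.ones(len(q))]@T[:3,:3].T
    return T[:3,3],d
def plane(n,uv,z):
    o,d=ray(n,uv); return o+d*((z-o[2])/d[:,2])[:,None]
def tri(a,b):
    (o1,d1),(o2,d2)=ray("top",a),ray("scene",b); d1,d2=d1[0],d2[0]
    t=np.linalg.lstsq(np.c_[d1,-d2],o2-o1,rcond=None)[0]
    return (o1+t[0]*d1+o2+t[1]*d2)/2, np.linalg.norm(o1+t[0]*d1-o2-t[1]*d2)
def blob(img,lo,hi,roi):
    x0,y0,x1,y1=roi; h=cv2.cvtColor(img[y0:y1,x0:x1],cv2.COLOR_RGB2HSV)
    m=cv2.inRange(h,lo,hi); k,l,s,c=cv2.connectedComponentsWithStats(m)
    i=1+np.argmax(s[1:,4]); return c[i]+[x0,y0],s[i],np.argwhere(l==i)[:,::-1]+[x0,y0]
BLUE=((100,130,60),(130,255,255)); GREEN=((45,130,50),(85,255,255))
E
python3 - <<'E'
from h import *
t=cv2.imread("pics/top0.png")[...,::-1].copy(); s=cv2.imread("pics/scene0.png")[...,::-1].copy()
roi={"top":(222,185,360,250),"scene":(255,210,385,300)}
for nm,c,z in(("button",BLUE,.04),("key",GREEN,.107)):
    a=blob(t,*c,roi["top"]); b=blob(s,*c,roi["scene"])
    print(nm,a[0],a[1],b[0],b[1],"tri",tri(a[0],b[0]),"top",plane("top",a[0],z),"scene",plane("scene",b[0],z))
    print(cv2.minAreaRect(a[2].astype(np.float32)))
# head top outline in the top view
x0,y0,x1,y1=222,185,290,250
h=cv2.cvtColor(t,cv2.COLOR_RGB2HSV); d=np.load("pics/top0.npy")
m=cv2.inRange(h,(0,0,170),(180,60,255)); m[:, :x0]=0;m[:,285:]=0;m[:185]=0;m[245:]=0
cs=max(cv2.findContours(m,0,2)[0],key=cv2.contourArea)
bx=cv2.boxPoints(cv2.minAreaRect(cs)); w=plane("top",bx,.093); print(bx,w)
print(np.diff(w,axis=0))
for n,p in(("top",t),("scene",s)):
    x0,y0,x1,y1=roi[n]; cr=p[y0-15:y1+45,x0-10:x1+10,::-1]
    cv2.imwrite(f"pics/{n}c.png",cv2.resize(cr,None,fx=4.5,fy=4.5,interpolation=2))
E
```

```text
button [327.21582734 219.81294964] [100  28  11  14 139] [353.73170732 228.97560976] [93 15 11 10 41] tri (array([ 0.50440448, -0.14736023,  0.0343397 ]), np.float64(0.009701815906667887)) top [[ 0.50789392 -0.1442527   0.04      ]] scene [[ 0.4958665  -0.14448301  0.04      ]]
((327.0, 219.5), (13.0, 10.0), 90.0)
key [250.12903226 225.72580645] [24 37  9  9 62] [298.28787879 245.72727273] [39 32 10  8 66] tri (array([0.49382429, 0.05168405, 0.10065249]), np.float64(0.0013041208674068972)) top [[0.49394528 0.05116019 0.107     ]] scene [[0.48767756 0.05624636 0.107     ]]
((250.0, 226.0), (8.0, 8.0), 90.0)
[[226.69847 234.42769]
 [229.04002 192.27998]
 [279.8277  195.10152]
 [277.48615 237.24922]] [[ 0.47429849  0.11303214  0.093     ]
 [ 0.58182385  0.10646671  0.093     ]
 [ 0.57093334 -0.02350055  0.093     ]
 [ 0.46372764 -0.01556608  0.093     ]]
[[ 0.10752536 -0.00656543  0.        ]
 [-0.01089052 -0.12996726  0.        ]
 [-0.1072057   0.00793447  0.        ]]
```

View pics/topc.png

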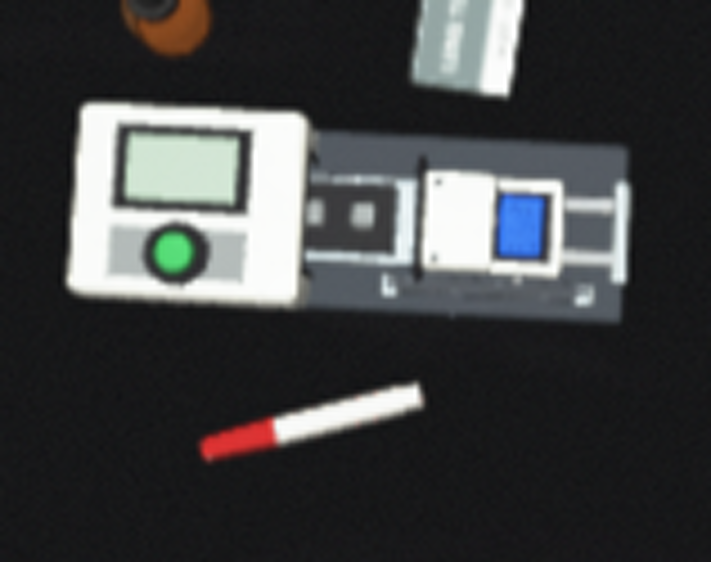

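The enlarged crop shows the head on the left, the green key at about (175, 252), the blue button at (522, 225), the drawer half out and the pen clear of the instrument. From the contour fit the instrument's yaw is about -0.076 rad, the drawer is at about 0.03, and it has about 58 mm to go.

```bash
cat >> h.py <<'E'
def shift(p,yaw_x=None):
    s=telemetry.state(); r=R.from_quat(s["ee_rot"])
    print("shift mm",np.round(r.inv().apply(np.array(p)-s["eef_pos"])*1000,1),"pos",np.round(s["eef_pos"],4),"F",np.round(s["force"],1),"t",s["time"])
    print("tool x,z",np.round(r.apply([1,0,0]),4),np.round(r.apply([0,0,1]),4))
    if yaw_x is not None:
        g=R.from_matrix(np.c_[[np.cos(yaw_x),np.sin(yaw_x),0],[np.sin(yaw_x),-np.cos(yaw_x),0],[0,0,-1]])
        print("rot",np.round((r.inv()*g).as_rotvec(),4))
E
python3 -c "
from h import *
shift([.508,-.141,.12],np.pi/2-.076)"
```

```text
shift mm [ 459.  -389.8  111. ] pos [ 0.1567 -0.6303  0.2303] F [-0.1 -0.  -0.2] t 0.1
tool x,z [ 9.704e-01  2.414e-01 -1.000e-04] [-5.0e-04  1.7e-03 -1.0e+00]
rot [-1.6000e-03 -1.0000e-03 -1.2509e+00]
```

>>> {"fn": "arm_command", "kwargs": {
  "moves": [
    [[57,-49,5,0,0,-0.156],[114,-98,10,0,0,-0.312],[172,-146,20,0,0,-0.468],[229,-195,30,0,0,-0.624],[286,-244,40,0,0,-0.78],[344,-293,50,0,0,-0.936],[401,-341,60,0,0,-1.092],[459,-390,70,0,0,-1.251]]
  ],
  "claw": 1,
  "squeeze": 20
}}

```text
time: 1.1
eef_pos: [0.447, -0.2255, 0.175]
ee_rot: [0.732, 0.682, -0.0, 0.0]
force: [1.8, -0.2, 0.8]
finger_gap: -0.0003
grasp_force: 0.0
```

>>> {"fn": "arm_command", "kwargs": {
  "moves": [
    [[0,0,0,0,0,0],[0,0,0,0,0,0]]
  ]
}}

```text
time: 1.35
eef_pos: [0.4458, -0.2276, 0.175]
ee_rot: [0.734, 0.68, -0.0, -0.0]
force: [-0.9, -0.1, 0.4]
finger_gap: 0.0002
grasp_force: 0.0
```

```bash
python3 -c "
from h import *
shift([.508,-.141,.09],np.pi/2-.076)"
```

```text
shift mm [91.1 55.5 84.9] pos [ 0.4458 -0.2276  0.175 ] F [-0.9 -0.1  0.4] t 1.35
tool x,z [ 7.640e-02  9.971e-01 -4.000e-04] [-1.e-03 -3.e-04 -1.e+00]
rot [-0.001   0.0004 -0.0005]
```

>>> {"fn": "arm_command", "kwargs": {
  "moves": [
    [[40,28,40,0,0,0],[88,55,85,0,0,0],[88,55,95,0,0,0],[88,55,95,0,0,0],[88,55,95,0,0,0]]
  ]
}}

```text
time: 1.98
eef_pos: [0.5077, -0.1464, 0.0812]
ee_rot: [0.735, 0.678, -0.0, 0.001]
force: [-0.1, -0.3, 0.4]
finger_gap: 0.0002
grasp_force: 0.0
```

```bash
python3 - <<'E'
from h import *
shift([.508,-.141,.09])
p,d=viewer.snapshot("scene"); t,_=viewer.snapshot("top")
a=cv2.resize(p[185:285,260:400,::-1],None,fx=5,fy=5,interpolation=2)
cv2.imwrite("pics/s1.png",a)
b=cv2.resize(t[170:270,220:370,::-1],None,fx=5,fy=5,interpolation=2); cv2.imwrite("pics/t1.png",b)
E
```

```text
shift mm [ 5.4 -0.2 -8.8] pos [ 0.5077 -0.1464  0.0812] F [-0.1 -0.3  0.4] t 1.975
tool x,z [ 0.0797  0.9968 -0.0016] [ 9.0e-04 -1.7e-03 -1.0e+00]
```

View pics/s1.png

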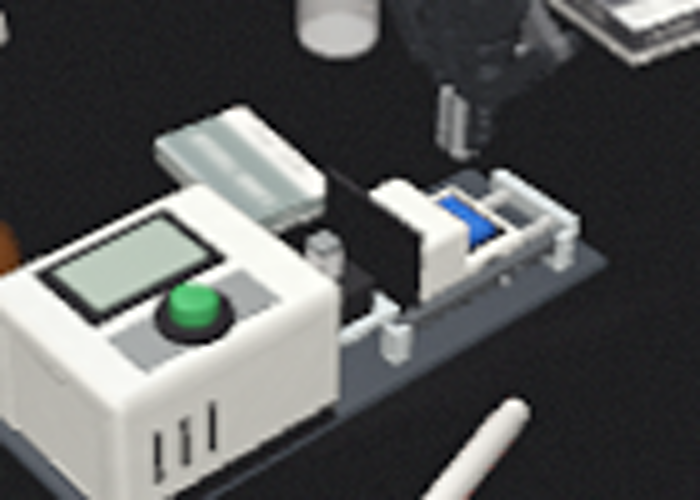

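The scene crop shows the closed fingertips at about (463, 158), above the blue button at (465, 218). I'll check where the calibration says the tip and button should be.

```bash
python3 - <<'E'
from h import *
c=viewer.camera_info("scene");Ti=np.linalg.inv(np.array(c["T"]))
def pr(p):
    q=Ti[:3,:3]@np.array(p)+Ti[:3,3]; q=np.array([[q[0],-q[1],-q[2]]])
    uv=cv2.projectPoints(q,np.zeros(3),np.zeros(3),np.array(c["K"]),np.array(c["dist_coeffs"]))[0].ravel()
    return np.round((uv-[260,185])*5,0)
ex=np.array([.997,-.076,0]);ey=np.array([.076,.997,0])
tip=np.array([.5077,-.1464,.0812])
print("tip corners",[pr(tip+a*ex*.0145+b*ey*.011).tolist() for a in(-1,1) for b in(-1,1)])
bt=np.array([.5079,-.1443,.04])
print("button corners",[pr(bt+a*ex*.018+b*ey*.013).tolist() for a in(-1,1) for b in(-1,1)])
print("face top",[pr(bt+a*ex*.028+ey*.015+[0,0,.017]).tolist() for a in(-1,1)])
print("key",pr([.494,.0512,.107]),pr([.4877,.0562,.107]))
E
```

```text
tip corners [[494.0, 150.0], [463.0, 166.0], [454.0, 124.0], [424.0, 140.0]]
button corners [[493.0, 216.0], [457.0, 236.0], [445.0, 184.0], [410.0, 203.0]]
face top [[470.0, 221.0], [395.0, 170.0]]
key [190. 292.] [191. 304.]
```

>>> {"fn": "arm_command", "kwargs": {
  "moves": [
    [[0,-3,25,0,0,0],[0,-3,35,0,0,0],[0,-3,37,0,0,0],[0,-3,39,0,0,0],[0,-3,39,0,0,0]]
  ]
}}

```text
time: 2.7
eef_pos: [0.5053, -0.1435, 0.0418]
ee_rot: [0.733, 0.68, 0.0, 0.0]
force: [-0.4, 0.8, 0.3]
finger_gap: -0.0001
grasp_force: 0.0
```

>>> {"fn": "arm_command", "kwargs": {
  "moves": [
    [[0,0,2,0,0,0],[0,0,4,0,0,0],[0,0,6,0,0,0],[0,0,6,0,0,0]]
  ]
}}

```text
time: 3.2
eef_pos: [0.5051, -0.1435, 0.0355]
ee_rot: [0.733, 0.68, 0.0, 0.0]
force: [0.4, 0.8, 4.6]
finger_gap: 0.0001
grasp_force: 1.9
```

>>> {"fn": "arm_command", "kwargs": {
  "moves": [
    [[0,0,2,0,0,0],[0,0,3,0,0,0],[0,0,4,0,0,0],[0,0,4,0,0,0]]
  ]
}}

```text
time: 3.7
eef_pos: [0.5052, -0.1436, 0.0326]
ee_rot: [0.733, 0.68, -0.0, 0.0]
force: [-4.8, 0.1, 13.0]
finger_gap: -0.0
grasp_force: 6.8
```

>>> {"fn": "arm_command", "kwargs": {
  "moves": [
    [[3,0,0,0,0,0],[6,0,0,0,0,0],[10,0,0,0,0,0],[15,0,0,0,0,0],[20,0,0,0,0,0],[20,0,0,0,0,0]]
  ]
}}

```text
time: 4.45
eef_pos: [0.5068, -0.1233, 0.0326]
ee_rot: [0.733, 0.68, -0.0, 0.0]
force: [-4.0, 1.2, 14.4]
finger_gap: 0.0002
grasp_force: 6.7
```

>>> {"fn": "arm_command", "kwargs": {
  "moves": [
    [[6,0,0,0,0,0],[12,0,0,0,0,0],[18,0,0,0,0,0],[24,0,0,0,0,0],[30,0,0,0,0,0],[35,0,0,0,0,0],[35,0,0,0,0,0]]
  ]
}}

```text
time: 5.32
eef_pos: [0.5095, -0.0881, 0.0326]
ee_rot: [0.733, 0.68, -0.0, 0.0]
force: [-4.2, 0.7, 13.2]
finger_gap: 0.0
grasp_force: 6.8
```

```bash
python3 - <<'E'
from h import *
shift([.513,-.0825,.0326])
p,d=viewer.snapshot("scene")
cv2.imwrite("pics/s2.png",cv2.resize(p[185:285,260:400,::-1],None,fx=5,fy=5,interpolation=2))
E
```

```text
shift mm [5.9 3.  0. ] pos [ 0.5095 -0.0881  0.0326] F [-4.2  0.7 13.2] t 5.325
tool x,z [ 7.530e-02  9.972e-01 -6.000e-04] [ 5.e-04 -6.e-04 -1.e+00]
```

View pics/s2.png

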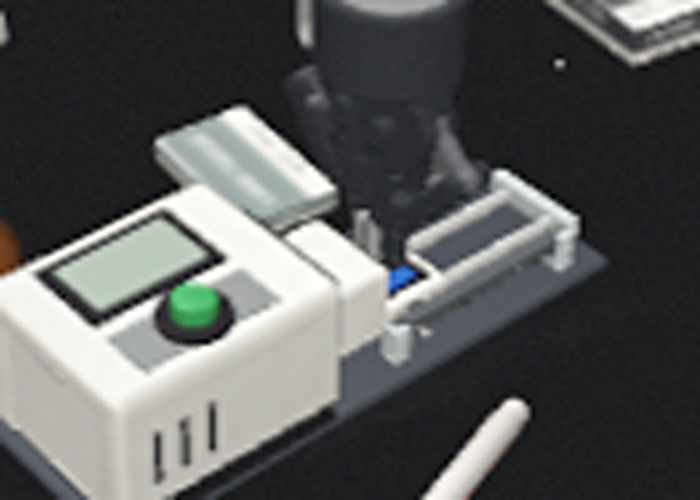

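The drawer has slid with the finger, and its black plate at about (335, 310) is almost at the mouth. I'll push on gently to the stop.

>>> {"fn": "arm_command", "kwargs": {
  "moves": [
    [[2,0,0,0,0,0],[4,0,0,0,0,0],[6,0,0,0,0,0],[6,0,0,0,0,0]]
  ]
}}

```text
time: 5.88
eef_pos: [0.51, -0.0828, 0.0327]
ee_rot: [0.733, 0.68, -0.0, 0.001]
force: [-3.8, 0.0, 13.9]
finger_gap: -0.0003
grasp_force: 6.8
```

>>> {"fn": "arm_command", "kwargs": {
  "moves": [
    [[2,0,0,0,0,0],[4,0,0,0,0,0],[6,0,0,0,0,0],[6,0,0,0,0,0]]
  ]
}}

```text
time: 6.38
eef_pos: [0.5101, -0.0803, 0.0327]
ee_rot: [0.734, 0.679, -0.002, 0.002]
force: [-4.4, -5.4, 13.7]
finger_gap: 0.0004
grasp_force: 7.0
```

>>> {"fn": "arm_command", "kwargs": {
  "moves": [
    [[2,0,0,0,0,0],[4,0,0,0,0,0],[6,0,0,0,0,0],[6,0,0,0,0,0]]
  ]
}}

```text
time: 6.88
eef_pos: [0.5112, -0.0766, 0.0329]
ee_rot: [0.735, 0.679, -0.002, 0.003]
force: [-2.5, -10.6, 12.5]
finger_gap: 0.0002
grasp_force: 7.9
```

>>> {"fn": "arm_command", "kwargs": {
  "moves": [
    [[2,0,0,0,0,0],[4,0,0,0,0,0],[6,0,0,0,0,0],[6,0,0,0,0,0]]
  ]
}}

```text
time: 7.38
eef_pos: [0.5111, -0.0766, 0.0329]
ee_rot: [0.736, 0.677, -0.005, 0.005]
force: [-3.4, -22.3, 12.3]
finger_gap: -0.0
grasp_force: 13.9
```

```bash
python3 - <<'E'
from h import *
shift([.513,-.0825,.0326])
p,d=viewer.snapshot("scene")
cv2.imwrite("pics/s3.png",cv2.resize(p[205:275,290:370,::-1],None,fx=8,fy=8,interpolation=2))
E
```

```text
shift mm [-5.8  2.4  0.4] pos [ 0.5111 -0.0766  0.0329] F [ -3.4 -22.3  12.3] t 7.375
tool x,z [ 0.0824  0.9965 -0.0144] [ 5.000e-04 -1.450e-02 -9.999e-01]
```

View pics/s3.png

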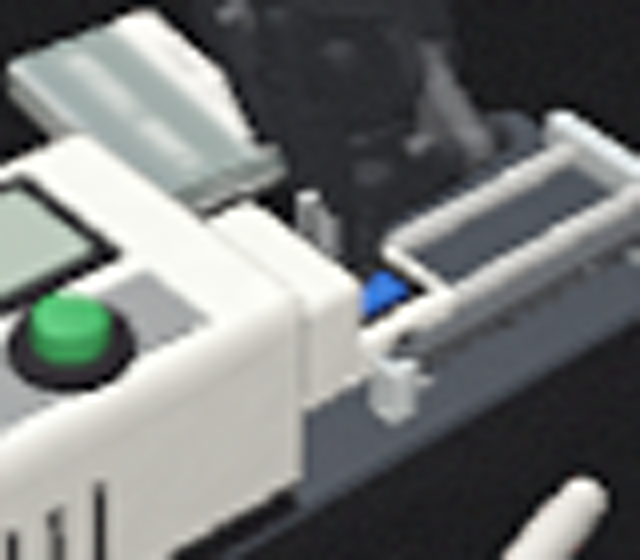

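The plate is flush against the mouth at about (303, 350), and the finger is stopped dead with 22 N forward on it. I'll ease the push and lift straight up so the catch locks.

>>> {"fn": "arm_command", "kwargs": {
  "moves": [
    [[-4,0,0,0,0,0],[-6,0,0,0,0,0],[-6,0,-4,0,0,0],[-6,0,-8,0,0,0],[-6,0,-12,0,0,0],[-6,0,-16,0,0,0],[-10,0,-20,0,0,0],[-14,0,-24,0,0,0]]
  ]
}}

```text
time: 8.43
eef_pos: [0.5097, -0.0783, 0.0551]
ee_rot: [0.733, 0.68, 0.0, -0.0]
force: [0.6, 1.2, 0.7]
finger_gap: 0.0001
grasp_force: 0.0
```

>>> {"fn": "arm_command", "kwargs": {
  "moves": [
    [[0,0,-20,0,0,0],[0,0,-60,0,0,0],[0,0,-110,0,0,0],[0,0,-110,0,0,0],[0,0,-110,0,0,0]]
  ]
}}

```text
time: 9.05
eef_pos: [0.5096, -0.0782, 0.165]
ee_rot: [0.733, 0.68, -0.0, -0.0]
force: [0.3, -0.1, -1.0]
finger_gap: 0.0002
grasp_force: 0.0
```

```bash
python3 - <<'E'
from h import *
shift([.491,.0525,.13],np.pi/2-.076)
p,d=viewer.snapshot("scene")
cv2.imwrite("pics/s4.png",cv2.resize(p[205:275,290:370,::-1],None,fx=8,fy=8,interpolation=2))
t,_=viewer.snapshot("top")
for nm,im,c,roi in(("key top",t,GREEN,(222,185,290,250)),("key scene",p,GREEN,(275,225,320,270)),("btn scene",p,BLUE,(320,220,385,270))):
    try: print(nm,blob(im,*c,roi)[:2])
    except Exception as e: print(nm,e)
E
```

```text
shift mm [128.9 -28.4  35. ] pos [ 0.5096 -0.0782  0.165 ] F [ 0.3 -0.1 -1. ] t 9.05
tool x,z [ 7.530e-02  9.972e-01 -1.000e-04] [-1.e-04 -1.e-04 -1.e+00]
rot [-0.0001  0.0001  0.0007]
key top (array([250.12903226, 225.72580645]), array([24, 37,  9,  9, 62], dtype=int32))
key scene (array([298.11940299, 245.67164179]), array([19, 16, 10,  9, 67], dtype=int32))
btn scene (array([335.32727273, 238.30909091]), array([ 9, 14, 13, 11, 55], dtype=int32))
```

View pics/s4.png

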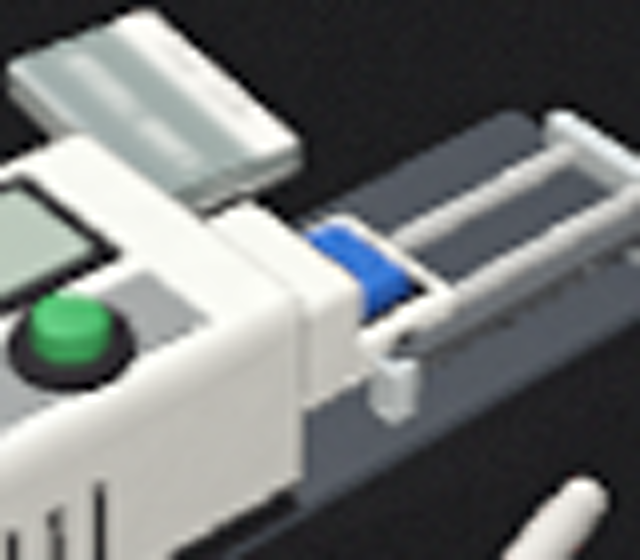

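The drawer is home: the plate is at the mouth near (303, 350), and the blue button at (360, 265) stands up with its side visible. Next I'll go above the green key and check the button's height by depth on the way.

>>> {"fn": "arm_command", "kwargs": {
  "moves": [
    [[50,-12,0,0,0,0],[100,-24,10,0,0,0],[129,-28,35,0,0,0],[129,-28,35,0,0,0],[129,-28,35,0,0,0]]
  ]
}}

```text
time: 9.78
eef_pos: [0.4915, 0.0513, 0.1298]
ee_rot: [0.734, 0.68, -0.001, -0.0]
force: [0.3, -0.7, 0.0]
finger_gap: 0.0004
grasp_force: 0.0
```

```bash
python3 - <<'E'
from h import *
shift([.491,.0525,.13])
K=np.array
for n in("top","scene"):
    p,d=viewer.snapshot(n)
    try:
        c,s,px=blob(p,*BLUE,{"top":(275,195,360,245),"scene":(320,220,385,270)}[n])
        dd=d[px[:,1],px[:,0]]; o,r=ray(n,px); P=o+r*dd[:,None]
        print(n,c,s,"z pct",np.round(np.percentile(P[dd>0][:,2],[5,25,50,75,95]),4),"P",np.median(P[dd>0],axis=0))
        if n=="top":
            P0=plane("top",[c],.04)[0]; ey=np.array([.076,.997,0]); print("btn y from head centre",(P0-[.5227,.0451,0])@ey)
            d0=np.load("pics/top0.npy"); t0=cv2.imread("pics/top0.png")[...,::-1].copy()
            c,s,px=blob(t0,*BLUE,(275,195,360,245)); o,r=ray(n,px); print("start z",np.percentile((o+r*d0[px[:,1],px[:,0]][:,None])[:,2],[5,25,50,75,95]))
    except Exception as e: print(n,e)
    cv2.imwrite(f"pics/{n}5.png",cv2.resize(p[150:250,230:390,::-1],None,fx=5,fy=5,interpolation=2))
E
```

```text
shift mm [ 1.2 -0.6 -0.2] pos [0.4915 0.0513 0.1298] F [ 0.3 -0.7  0. ] t 9.775
tool x,z [ 7.650e-02  9.971e-01 -3.000e-04] [-1.2e-03 -2.0e-04 -1.0e+00]
top [303.74820144 218.56834532] [ 24  17  11  14 139] z pct [0.0344 0.0379 0.0396 0.0412 0.0432] P [ 0.5130668  -0.08228041  0.03956224]
btn y from head centre -0.12726121489408088
start z [0.03208609 0.03499597 0.03701743 0.03836699 0.03987051]
scene [335.32727273 238.30909091] [ 9 14 13 11 55] z pct [0.0318 0.0382 0.0401 0.0412 0.0429] P [ 0.5013571  -0.08333837  0.04014076]
```

Depth puts the button top at 39.6 mm, so it is fully up and the drawer is locked. Now for the key.

>>> {"fn": "arm_command", "kwargs": {
  "moves": [
    [[0,0,15,0,0,0],[0,0,20,0,0,0],[0,0,23,0,0,0],[0,0,26,0,0,0],[0,0,29,0,0,0],[0,0,30,0,0,0],[0,0,30,0,0,0]]
  ]
}}

```text
time: 10.75
eef_pos: [0.4916, 0.052, 0.1019]
ee_rot: [0.733, 0.68, -0.001, 0.0]
force: [-6.0, -2.1, 15.3]
finger_gap: 0.0002
grasp_force: 7.5
```

>>> {"fn": "arm_command", "kwargs": {
  "moves": [
    [[0,0,1,0,0,0],[0,0,1,0,0,0],[0,0,-10,0,0,0],[0,0,-40,0,0,0],[0,0,-90,0,0,0],[0,0,-110,0,0,0],[0,0,-110,0,0,0],[0,0,-110,0,0,0]]
  ]
}}

```text
time: 11.75
eef_pos: [0.4912, 0.0521, 0.2092]
ee_rot: [0.733, 0.68, -0.0, -0.0]
force: [-0.2, 0.3, -0.6]
finger_gap: 0.0001
grasp_force: 0.0
```

```bash
python3 - <<'E'
from h import *
s=telemetry.state(); print(s["eef_pos"],s["force"],s["time"])
p,d=viewer.snapshot("scene")
print("key",blob(p,*GREEN,(275,225,320,270))[:2],"btn",blob(p,*BLUE,(320,220,385,270))[:2])
cv2.imwrite("pics/s6.png",cv2.resize(p[185:285,250:390,::-1],None,fx=5,fy=5,interpolation=2))
E
```

```text
[0.49116238 0.05212379 0.20919467] [-0.15891568  0.30910874 -0.55230877] 11.75
key (array([298.15151515, 245.68181818]), array([19, 16, 10,  9, 66], dtype=int32)) btn (array([335.32727273, 238.30909091]), array([ 9, 14, 13, 11, 55], dtype=int32))
```

View pics/s6.png

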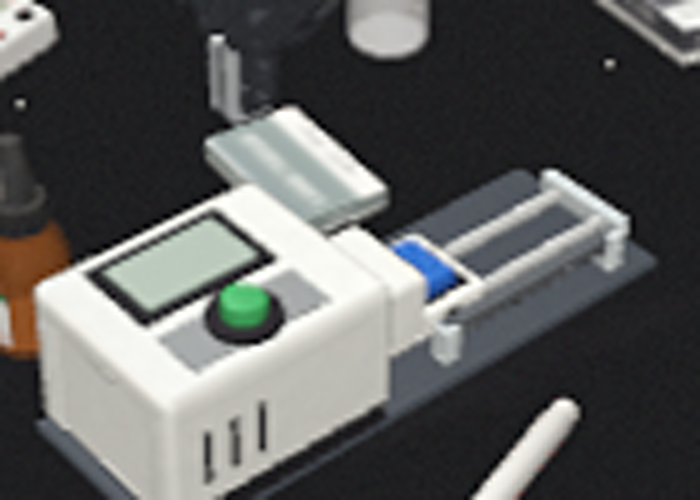

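The key at (244, 303) is up again, the button at (425, 268) is up, the drawer is home, and the gripper is clear above. Handing in.

```bash
python3 -c "
from plant import bot
print(bot.finish_job())"
```

```text
the job is handed in; nothing more can be done
None
```

I pushed the drawer home with the button held down, let it lock, pressed the green key fully until it sprang back up, and handed the job in; the last pictures confirm that state, but no verdict was returned.

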